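# Slide a fingerboard blank down onto the sloping board

## Robot

A 7-joint arm with a two-finger parallel gripper is mounted at the origin on the work surface. World frame = base frame: x ahead of the robot, y to its left, z up, the work surface at z = 0. Lengths are in m, angles in rad, forces in N, time in s.
With the tool pointing down it reaches from about 0.425 to 0.825 m from the base axis. Payload 3.6 kg.
Tool frame: the origin (TCP) lies on the centre line of the jaws, within the pads' length; the fingertips stand 14 mm ahead of it and the grasp point (between the pads) lies 5 mm behind it; z points along the fingers, y is the line along which they close (so a half turn about z gives the same grasp; the last joint's range is limited). The gripper opens to 93 mm and grips with 3 to 60 N. Pads are 15 mm wide; open, the fingers measure 128 mm over their backs; the gripper's body (75 mm by 188 mm) begins 65 mm behind the grasp point.
Start: joints at [-1.165, 0.615, -0.013, 1.423, 0.008, 1.103, -0.04], TCP at [0.273, 0.59, 0.233] pointing down, gripper open.
Joint ranges: [-3.12, 3.12], [-0.3, 2.06], [-1.34, 1.32], [0.26, 2.42], [-1.36, 4.5], [0.01, 1.98], [-2.84, 2.84]. Speed limits (rad/s): [2.79, 2.79, 3.14, 3.14, 3.14, 3.14, 3.14].

## Interface

Orientations are given as a rotation vector (axis times angle).
In Python, from rig import robot gives the robot as it stands. The module is installed in compiled form; this text tells all that it offers.
- The arm moves only by the tool servo_tool, never from a script. Its argument "series" is a list of rows, each an object of numbers: "fingers": the closure in counts, from 0 (fully open) to 255 (shut); "tx", "ty", "tz": the shift along the world's x, y, z in units of 30 mm (1.0 is 30 mm); "rx", "ry", "rz": the turn, a rotation vector about the world's x, y, z in degrees. A call has 1 to 10 rows; each row shifts and turns the commanded pose from where the row before left it; what a row does not reach is not made up. A row lasts 1/10 s, in which the tool goes at most 50 mm and 8.59 degrees, less where a joint would pass 70% of its speed; a pose out of reach is approached as far as the arm can. A call is refused whole if a number of a shift passes 1 or a number of a turn 8.59, either way. A call with a gripper value outside its range is refused whole. The fingers move at their own pace and stop on an object; "force" is the grip in N (left out, the last holds). Time passes only in rows, so rows that do not move let the fingers close. It gives the time, the measured TCP pose, the force, the opening and the grip force at its end, in the units of the state.
- robot.get_state(): the state, without advancing time (a new reading comes with each control period).
- robot.snapshot(name): name is "scene" or "side" or "wrist"; returns a dict with "pixels" (420x560x3 uint8, red, green, blue), "range_z" (420x560 float32, m along the optical axis (not along the pixel's ray), 0 where there is no reading), "camera_matrix" (3x3 intrinsics, pixels), "T" (4x4, takes a point from camera to world coordinates). Camera axes: x right, y down, z forward; pixel columns grow to the right and rows downward; lengths in m; the calibration is good to about 2 mm. A picture is of the moment at which its call begins.
- robot.sign_off(): hands the job in; it is judged then, once.
The state is a dict: "time": time; "qpos": joint angles; "joint_vel": joint speeds; "joint_efforts": joint torques, N m; "tool_pos": TCP position; "tool_rot": TCP orientation; "wrist_force": force on the tool from outside, world axes, zero at the start; "torque": the same for the moment, N m; "opening": opening from 0.0 (shut) to 1.0 (fully open); "gripper_force": force on a finger pad.
Only numpy, scipy, OpenCV 4.12 (cv2) and the standard library are available. Lean on these libraries where they do the work, as an engineer would, in place of code of your own. Each camera call takes 0.05 s, during which the arm holds its last target. There are 200 camera calls.

## Task

The rosewood fingerboard blank lies on the flat shelf at the top of the beech sloping board. Slide it over the brow and down the slope, without lifting it off the wood, until it lies flat on the slope with its long edge snug against the ledge along its whole length and neither end sticking out past the board. Leave it there and do not disturb the other things on the bench.

Things in the scene. Friction and masses are not known exactly. Their poses are not given: they have to be found in the camera images.
- board: Beech sloping board fixed to the bench, 210 x 250 mm (x, y). Origin: on the bench under its middle; x from the low ledge side to the high shelf side (roughly away from the robot), y along the ledge, z up. Level rimless shelf, top 70 mm above the bench, from x = 20 (the brow) to 105 mm; from the brow a slope falls at 20 degrees to the ledge at x = -90 mm, its surface there 30 mm above the bench.
- slope: The board's sloping face. Origin: middle of the line where the face meets the ledge; x up the slope, y along the ledge (as the board's y), z square out of the face (20 degrees off vertical). Face 117 mm long (x = 0 to the brow), 250 mm wide; the ledge, a darker wooden strip 14 mm thick along the whole foot, stands 9 mm out of the face.
- blank: Loose dark rosewood bar 180 mm long (its y), 42 mm wide (x), 15 mm thick (12 mm at its long edges, with a 28 mm wide crown), about 110 g. Origin: centre of its underside; z out of its crown. Starts on the shelf, about parallel to the brow. Wood grips wood: it does not reliably slide down the slope by itself, and stays where left.
- peg_stand: Loose black walnut stand 110 x 46 x 40 mm with three upright rosewood pegs, 111 mm high in all, beside the board. Origin: centre of its underside; x along its length, z up. Leave alone.
- peg_shaper: Loose brass peg shaper with a closed hinged cover, 80 x 42 x 34 mm, beside the board. Origin: centre of its underside; x along its length, z up. Leave alone.
- sharpener: Loose green enamel pencil sharpener with a crank, about 82 x 56 x 96 mm high, beside the board. Origin: centre of its underside, z up. Leave alone.
- reamer: Loose reamer with a square beech handle, 155 mm long (its x, handle to -x), 26 mm high, lying beside the board. Origin: on the bench near its middle. Leave alone.

How it is judged:
At the end, for the whole second after the job is handed in: The blank rests still and flat on the slope (within 3 mm and 0.05 rad), its lower long edge against the ledge (middle no more than 4.5 mm off it, parallel within 0.05 rad), and its middle within 37 mm of the board's middle along the ledge, so that neither end sticks out by more than 2 mm (x of blank in the frame of slope between 0.017 and 0.0255 m and y of blank in the frame of slope between -0.037 and 0.037 m and z of blank in the frame of slope between -0.003 and 0.003 m and angle between the y axis of blank and the y axis of slope, either way round below 0.05 rad and angle between the z axis of blank and the z axis of slope, either way round below 0.05 rad and linear speed of blank below 0.01 m/s and angular speed of blank below 0.1 rad/s); the robot touches nothing.
It fails at once if the blank is lifted (its middle more than 25 mm above the shelf, or more than 30 mm off the slope's plane) (height (world z) of blank above 0.095 m or z of blank in the frame of slope above 0.03 m).
It fails at once if the peg stand is moved more than 20 mm or tipped over (distance of peg_stand from where it was at the start of the episode above 0.02 m or angle between peg_stand's own z axis and vertical above 0.4 rad).
It fails at once if the peg shaper is moved more than 20 mm or tipped over (distance of peg_shaper from where it was at the start of the episode above 0.02 m or angle between peg_shaper's own z axis and vertical above 0.4 rad).
It fails at once if the sharpener is moved more than 20 mm or tipped over (distance of sharpener from where it was at the start of the episode above 0.02 m or angle between sharpener's own z axis and vertical above 0.4 rad).
It fails at once if the reamer is moved more than 20 mm or tipped over (distance of reamer from where it was at the start of the episode above 0.02 m or angle between reamer's own z axis and vertical above 0.4 rad).
It also fails if it takes over 37 s, if anything falls off the work surface, if the arm or the gripper's body presses on something with over 40 N, if the wrist force passes 120 N, or if a joint passes its speed limit or range.

## Working session

There is one attempt and no reset: what is moved stays moved. The work goes in short steps, Python scripts to look and compute and a tool call to move; the robot and the scene stay as the last step left them, time stands still between calls to the robot, and variables do not carry over. Pictures are saved under pics/ and viewed, at most 10 in all, crops included, and the job is handed in when it is done.

Besides the shell and the picture viewer there is one more tool, called after "Emit:" by a JSON object that holds its "op" and its "data". servo_tool: Moves the arm, as the interface text tells. Its arguments: {"type":"object","properties":{"series":{"type":"array","items":{"type":"object","properties":{"fingers":{"type":"number"},"tx":{"type":"number"},"ty":{"type":"number"},"tz":{"type":"number"},"rx":{"type":"number"},"ry":{"type":"number"},"rz":{"type":"number"}}}},"force":{"type":"number"}},"required":["series"]}

```bash
mkdir -p pics; cat > h.py <<'E'
import numpy as np, cv2, sys
from rig import robot
def snap(n,f):
    s=robot.snapshot(n); cv2.imwrite('pics/'+f,s['pixels'][:,:,::-1]); np.savez('/tmp/'+f+'.npz',**s); return s
def pts(s):
    K=s['camera_matrix'];d=s['range_z'];v,u=np.mgrid[:420,:560]
    P=np.stack([(u-K[0,2])/K[0,0]*d,(v-K[1,2])/K[1,1]*d,d],-1)
    W=P@s['T'][:3,:3].T+s['T'][:3,3]; W[d<=0]=np.nan; return W
E
python3 - <<'E'
from h import *
for n in('scene','side'):
    s=snap(n,n+'0.png'); print(n,s['T'].round(3).tolist())
print(robot.get_state())
E
```

```text
scene [[0.394, 0.736, -0.551, 1.071], [0.919, -0.314, 0.238, -0.171], [0.003, -0.6, -0.8, 0.741], [0.0, 0.0, 0.0, 1.0]]
side [[0.933, -0.162, 0.322, 0.173], [-0.36, -0.474, 0.804, -1.01], [0.022, -0.866, -0.5, 0.713], [0.0, 0.0, 0.0, 1.0]]
{'time': 0.1, 'qpos': array([-1.16449825,  0.61583119, -0.01259954,  1.42472229,  0.00807195,
        1.10339917, -0.04041516]), 'joint_vel': array([ 0.00092004, -0.00251832,  0.00059768, -0.00348264,  0.00188326,
        0.00223917, -0.00020258]), 'joint_efforts': array([ 7.08596435e-04, -4.60045695e+01,  2.09796675e-01, -1.66244352e+01,
       -6.11980283e-02,  1.68509415e-02,  1.06028858e-04]), 'tool_pos': array([0.27232548, 0.58945869, 0.2315968 ]), 'tool_rot': array([-0.67440362, -3.06785535,  0.00354858]), 'wrist_force': array([0.57859323, 0.49628088, 0.95905746]), 'torque': array([ 0.01387544, -0.01027105,  0.02033223]), 'gripper_force': 0.0, 'opening': 0.9993367793065681}
```

View pics/scene0.png

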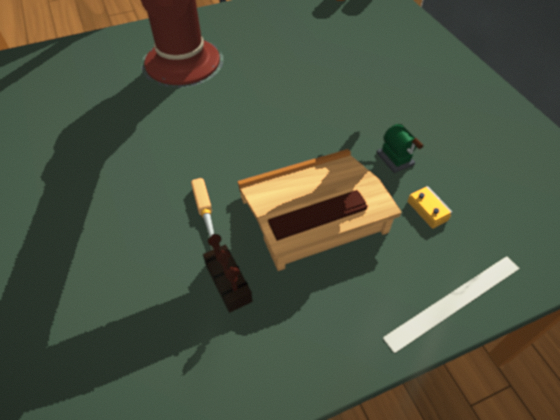

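View pics/side0.png

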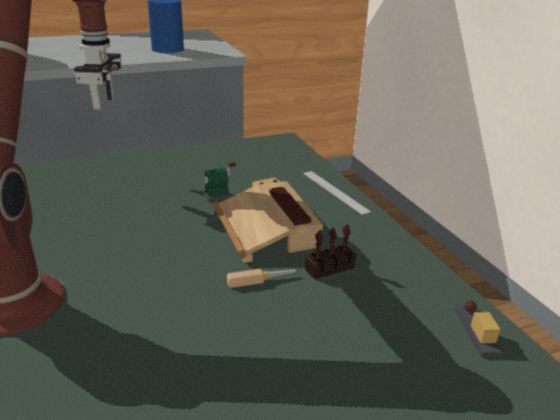

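The scene view shows the dark blank on the shelf around (320,213), the ledge along (240,182)–(350,155), the sharpener at (400,145), the shaper at (430,207), the peg stand at (228,278) and the reamer at (205,205). The side view agrees, with the blank at (290,205) and the ledge along (217,205)–(250,258).

```bash
cat >> h.py <<'E'
def rect(p):
    (c,wh,a)=cv2.minAreaRect(p.astype(np.float32)*1000); b=cv2.boxPoints((c,wh,a)); return np.round(c,1),np.round(wh,1),round(a,2),b.round(1).tolist()
def comp(m):
    n,l,st,_=cv2.connectedComponentsWithStats(m.astype(np.uint8)); i=1+np.argmax(st[1:,4]); return l==i
def blankmask(s,win):
    h=cv2.cvtColor(s['pixels'],cv2.COLOR_RGB2HSV); m=(h[...,2]<110)&((h[...,0]<12)|(h[...,0]>165))
    w=np.zeros_like(m); w[win[1]:win[3],win[0]:win[2]]=1
    return comp(m&w)
E
python3 - <<'E'
from h import *
for n,win in(('scene',(255,185,380,245)),('side',(262,182,315,228))):
    s=dict(np.load(f'/tmp/{n}0.png.npz')); W=pts(s)
    m=blankmask(s,win); p=W[m]; print(n,'blank n',m.sum(),'z',np.nanpercentile(p[:,2],[5,50,95]).round(4))
    top=p[(p[:,2]>.078)&(p[:,2]<.092)]; print(rect(top[:,:2]))
    h=cv2.cvtColor(s['pixels'],cv2.COLOR_RGB2HSV)
    wd=(h[...,0]<25)&(h[...,1]>60)&(h[...,2]>110)
    ok=(W[...,0]>.4)&(W[...,0]<.9)&(np.abs(W[...,1])<.4)
    sh=comp(((wd&(abs(W[...,2]-.07)<.003)&ok)|m)); print('shelf',rect(W[sh&(abs(W[...,2]-.07)<.0025)][:,:2]))
    sl=comp(wd&ok&(W[...,2]>.033)&(W[...,2]<.067)); q=W[sl]; A=np.c_[q[:,:2],np.ones(len(q))]
    c,*_=np.linalg.lstsq(A,q[:,2],rcond=None)
    for _ in range(3):
        r=abs(A@c-q[:,2])<.003; c,*_=np.linalg.lstsq(A[r],q[r,2],rcond=None)
    print('slope',c,np.degrees(np.arctan(np.hypot(*c[:2]))),'yaw',np.degrees(np.arctan2(c[1],c[0])),r.mean(),rect(q[r][:,:2]))
    for nm,mm in (('tall',(W[...,2]>.02)&ok),):
        nn,l,st,ce=cv2.connectedComponentsWithStats(mm.astype(np.uint8))
        for i in range(1,nn):
            if st[i,4]>60: P=W[l==i]; print('obj',ce[i].round(),P.min(0).round(3),P.max(0).round(3))
E
```

```text
scene blank n 2002 z [0.0766 0.0837 0.0861]
(array([651.8,  81. ]), array([178.9,  42.9]), 89.11, [[629.0, -8.100000381469727], [671.7999877929688, -8.800000190734863], [674.5999755859375, 170.10000610351562], [631.7000122070312, 170.6999969482422]])
shelf (array([651.9, 103.4]), array([250.4,  95.7]), 88.43, [[600.5999755859375, -20.399999618530273], [696.2999877929688, -23.100000381469727], [703.0999755859375, 227.1999969482422], [607.4000244140625, 229.89999389648438]])
slope [ 0.36074767 -0.00996371 -0.15084102] 19.843764889391267 yaw -1.5820855730590775 0.9942994299429943 (array([560.1, 106.6]), array([251.5, 102. ]), 88.04, [[504.8999938964844, -17.299999237060547], [606.7999877929688, -20.799999237060547], [615.4000244140625, 230.5], [513.5, 234.0]])
obj [400. 143.] [0.504 0.307 0.02 ] [0.591 0.359 0.098]
obj [317. 203.] [ 0.483 -0.023  0.02 ] [0.703 0.233 0.088]
obj [200. 195.] [ 0.437 -0.11   0.02 ] [ 0.526 -0.079  0.028]
obj [431. 204.] [0.643 0.294 0.02 ] [0.723 0.346 0.036]
obj [226. 273.] [ 0.576 -0.134  0.02 ] [ 0.735 -0.08   0.112]
side blank n 635 z [0.074  0.0828 0.0
[... 228 characters left out ...]
 ,  95.4]), 87.04, [[598.0999755859375, -22.399999618530273], [693.2999877929688, -27.299999237060547], [706.5999755859375, 228.39999389648438], [611.2999877929688, 233.3000030517578]])
slope [ 0.22416522  0.01987133 -0.0797462 ] 12.682796936829849 yaw 5.065796072492506 0.37841043890865955 (array([564.5,  90.7]), array([157.2, 273.2]), 14.07, [[455.1000061035156, 204.10000610351562], [521.5, -61.0], [674.0, -22.700000762939453], [607.5, 242.3000030517578]])
obj [218. 179.] [0.5   0.302 0.02 ] [0.592 0.354 0.097]
obj [279. 223.] [ 0.486 -0.136  0.02 ] [0.735 0.348 0.112]
obj [246. 275.] [ 0.438 -0.112  0.02 ] [ 0.524 -0.077  0.028]
obj [471. 306.] [ 0.863 -0.366  0.021] [ 0.883 -0.343  0.036]
```

Blank centre is (0.652, 0.081) in both views, with size, height and yaw as expected. The board is yawed about -1.6°: brow x≈0.615, ledge x≈0.505, ledge middle y≈0.107. That puts the blank at y≈-22 mm along the board. My plan is to push it from behind with the open fingers spread along the blank, tilting the tool 20° at the brow.

Emit:
{"op": "servo_tool", "data": {"series": [{"tx": 0.77,"ty": -0.94,"rz": 1.3},{"tx": 0.77,"ty": -0.94,"rz": 1.3},{"tx": 0.77,"ty": -0.94,"rz": 1.3},{"tx": 0.77,"ty": -0.94,"rz": 1.3},{"tx": 0.77,"ty": -0.94,"rz": 1.3},{"tx": 0.77,"ty": -0.94,"rz": 1.3},{"tx": 0.77,"ty": -0.94,"rz": 1.3},{"tx": 0.77,"ty": -0.94,"rz": 1.3},{"tx": 0.77,"ty": -0.94,"rz": 1.3}]}}

```text
schema error: expected keys fingers, tx, ty, tz, rx, ry, rz
```

Emit:
{"op": "servo_tool", "data": {"series": [{"tx": 0.77,"ty": -0.94,"rz": 1.3},{"tx": 0.77,"ty": -0.94,"rz": 1.3},{"tx": 0.77,"ty": -0.94,"rz": 1.3},{"tx": 0.77,"ty": -0.94,"rz": 1.3},{"tx": 0.77,"ty": -0.94,"rz": 1.3},{"tx": 0.77,"ty": -0.94,"rz": 1.3},{"tx": 0.77,"ty": -0.94,"rz": 1.3},{"tx": 0.77,"ty": -0.94,"rz": 1.3},{"tx": 0.77,"ty": -0.94,"rz": 1.3},{}]}}

```text
schema error: expected keys fingers, tx, ty, tz, rx, ry, rz
```

Emit:
{"op": "servo_tool", "data": {"series": [{"fingers": 0,"tx": 0.77,"ty": -0.94,"tz": 0,"rx": 0,"ry": 0,"rz": 1.3},{"fingers": 0,"tx": 0.77,"ty": -0.94,"tz": 0,"rx": 0,"ry": 0,"rz": 1.3},{"fingers": 0,"tx": 0.77,"ty": -0.94,"tz": 0,"rx": 0,"ry": 0,"rz": 1.3},{"fingers": 0,"tx": 0.77,"ty": -0.94,"tz": 0,"rx": 0,"ry": 0,"rz": 1.3},{"fingers": 0,"tx": 0.77,"ty": -0.94,"tz": 0,"rx": 0,"ry": 0,"rz": 1.3},{"fingers": 0,"tx": 0.77,"ty": -0.94,"tz": 0,"rx": 0,"ry": 0,"rz": 1.3},{"fingers": 0,"tx": 0.77,"ty": -0.94,"tz": 0,"rx": 0,"ry": 0,"rz": 1.3},{"fingers": 0,"tx": 0.77,"ty": -0.94,"tz": 0,"rx": 0,"ry": 0,"rz": 1.3},{"fingers": 0,"tx": 0.77,"ty": -0.94,"tz": 0,"rx": 0,"ry": 0,"rz": 1.3}]}}

```text
time: 1.0
tool_pos: [0.481, 0.3348, 0.2322]
tool_rot: [-0.357, -3.121, 0.001]
wrist_force: [0.9, 0.5, 0.4]
opening: 1.005
gripper_force: 0.0
```

Emit:
{"op": "servo_tool", "data": {"series": [{"fingers": 0,"tx": 0.77,"ty": -0.94,"tz": 0,"rx": 0,"ry": 0,"rz": 1.3},{"fingers": 0,"tx": 0.77,"ty": -0.94,"tz": 0,"rx": 0,"ry": 0,"rz": 1.3},{"fingers": 0,"tx": 0.77,"ty": -0.94,"tz": 0,"rx": 0,"ry": 0,"rz": 1.3},{"fingers": 0,"tx": 0.77,"ty": -0.94,"tz": 0,"rx": 0,"ry": 0,"rz": 1.3},{"fingers": 0,"tx": 0.77,"ty": -0.94,"tz": 0,"rx": 0,"ry": 0,"rz": 1.3},{"fingers": 0,"tx": 0.77,"ty": -0.94,"tz": 0,"rx": 0,"ry": 0,"rz": 1.3},{"fingers": 0,"tx": 0.77,"ty": -0.94,"tz": 0,"rx": 0,"ry": 0,"rz": 1.3},{"fingers": 0,"tx": 0.77,"ty": -0.94,"tz": 0,"rx": 0,"ry": 0,"rz": 1.3},{"fingers": 0,"tx": 0.77,"ty": -0.94,"tz": 0,"rx": 0,"ry": 0,"rz": 1.3},{"fingers": 0,"tx": 0,"ty": 0,"tz": 0,"rx": 0,"ry": 0,"rz": 0}]}}

```text
time: 2.0
tool_pos: [0.6907, 0.0741, 0.2311]
tool_rot: [0.053, 3.141, -0.01]
wrist_force: [-0.1, -0.2, 0.2]
opening: 1.0
gripper_force: 0.0
```

Emit:
{"op": "servo_tool", "data": {"series": [{"fingers": 0,"tx": 0,"ty": 0.2,"tz": -1,"rx": 0,"ry": 0,"rz": 0},{"fingers": 0,"tx": 0,"ty": 0,"tz": -1,"rx": 0,"ry": 0,"rz": 0},{"fingers": 0,"tx": 0,"ty": 0,"tz": -1,"rx": 0,"ry": 0,"rz": 0},{"fingers": 0,"tx": 0,"ty": 0,"tz": -1,"rx": 0,"ry": 0,"rz": 0},{"fingers": 0,"tx": 0,"ty": 0,"tz": -0.5,"rx": 0,"ry": 0,"rz": 0},{"fingers": 0,"tx": 0,"ty": 0,"tz": -0.25,"rx": 0,"ry": 0,"rz": 0},{"fingers": 0,"tx": 0,"ty": 0,"tz": 0,"rx": 0,"ry": 0,"rz": 0}]}}

```text
time: 2.7
tool_pos: [0.688, 0.0888, 0.0896]
tool_rot: [-0.038, -3.14, 0.0]
wrist_force: [0.5, -1.1, 0.2]
opening: 1.0
gripper_force: 0.0
```

```bash
python3 - <<'E'
from h import *
s=snap('side','side1.png'); a=cv2.imread('pics/side1.png')[130:300,150:400]; cv2.imwrite('pics/side1c.png',cv2.resize(a,None,fx=3,fy=3))
print(robot.get_state()['wrist_force'])
E
```

```text
[0.03937987 0.33245712 0.0232387 ]
```

View pics/side1c.png

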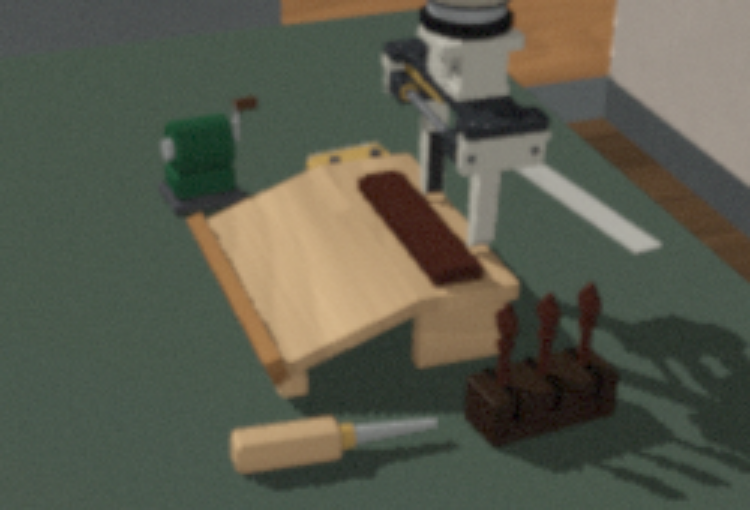

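The fingers stand behind the blank, at crop (430,165) and (482,225), with a clear gap and nothing disturbed. Next I push it to the brow.

Emit:
{"op": "servo_tool", "data": {"series": [{"fingers": 0,"tx": -0.2,"ty": 0.0,"tz": -0.04,"rx": 0,"ry": 0,"rz": 0},{"fingers": 0,"tx": -0.3,"ty": 0.01,"tz": 0,"rx": 0,"ry": 0,"rz": 0},{"fingers": 0,"tx": -0.3,"ty": 0.01,"tz": 0,"rx": 0,"ry": 0,"rz": 0},{"fingers": 0,"tx": -0.3,"ty": 0.01,"tz": 0,"rx": 0,"ry": 0,"rz": 0},{"fingers": 0,"tx": -0.3,"ty": 0.01,"tz": 0,"rx": 0,"ry": 0,"rz": 0},{"fingers": 0,"tx": -0.3,"ty": 0.01,"tz": 0,"rx": 0,"ry": 0,"rz": 0},{"fingers": 0,"tx": -0.2,"ty": 0.01,"tz": 0,"rx": 0,"ry": 0,"rz": 0},{"fingers": 0,"tx": 0,"ty": 0,"tz": 0,"rx": 0,"ry": 0,"rz": 0}]}}

```text
time: 3.55
tool_pos: [0.6294, 0.0904, 0.0885]
tool_rot: [-0.037, -3.138, 0.0]
wrist_force: [0.0, -0.4, -0.8]
opening: 0.999
gripper_force: 0.0
```

```bash
python3 - <<'E'
from h import *
s=snap('side','side2.png'); a=cv2.imread('pics/side2.png')[130:300,150:400]; cv2.imwrite('pics/side2c.png',cv2.resize(a,None,fx=3,fy=3))
st=robot.get_state(); print(st['wrist_force'],st['tool_pos'])
E
```

```text
[-0.5374638  -0.74866258  0.28911803] [0.630209   0.09033493 0.08851896]
```

View pics/side2c.png

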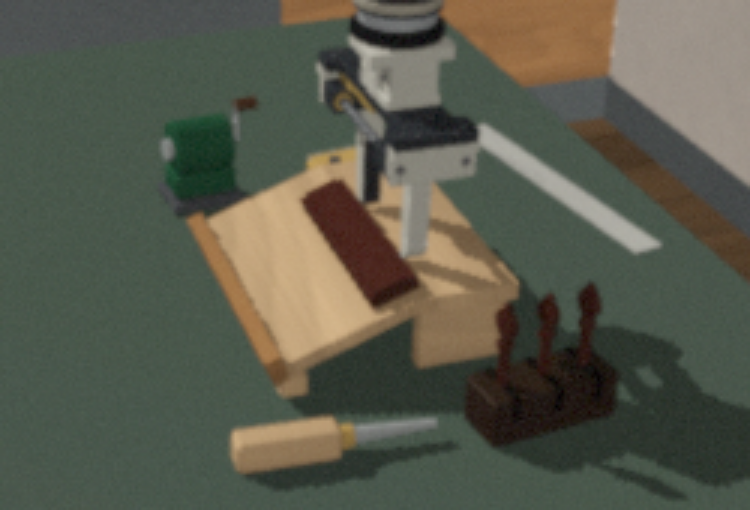

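The blank has tipped flat onto the slope at the brow, crop (360,245). I now tilt the tool square to the slope and push it down, stopping short of the ledge.

Emit:
{"op": "servo_tool", "data": {"series": [{"fingers": 0,"tx": 0,"ty": 0,"tz": 0.06,"rx": -0.2,"ry": -6.7,"rz": 0},{"fingers": 0,"tx": 0,"ty": 0,"tz": 0.06,"rx": -0.2,"ry": -6.7,"rz": 0},{"fingers": 0,"tx": 0,"ty": 0,"tz": 0.06,"rx": -0.2,"ry": -6.6,"rz": 0},{"fingers": 0,"tx": 0,"ty": 0,"tz": 0,"rx": 0,"ry": 0,"rz": 0},{"fingers": 0,"tx": 0,"ty": 0,"tz": 0,"rx": 0,"ry": 0,"rz": 0}]}}

```text
time: 4.1
tool_pos: [0.6317, 0.0906, 0.0943]
tool_rot: [0.033, 2.794, -0.009]
wrist_force: [0.3, 0.3, 0.6]
opening: 1.002
gripper_force: 0.0
```

Emit:
{"op": "servo_tool", "data": {"series": [{"fingers": 0,"tx": -0.28,"ty": 0.01,"tz": -0.1,"rx": 0,"ry": 0,"rz": 0},{"fingers": 0,"tx": -0.28,"ty": 0.01,"tz": -0.1,"rx": 0,"ry": 0,"rz": 0},{"fingers": 0,"tx": -0.28,"ty": 0.01,"tz": -0.1,"rx": 0,"ry": 0,"rz": 0},{"fingers": 0,"tx": -0.28,"ty": 0.01,"tz": -0.1,"rx": 0,"ry": 0,"rz": 0},{"fingers": 0,"tx": 0,"ty": 0,"tz": 0,"rx": 0,"ry": 0,"rz": 0}]}}

```text
time: 4.6
tool_pos: [0.5957, 0.0915, 0.0813]
tool_rot: [0.033, 2.796, -0.01]
wrist_force: [-0.4, -0.6, -0.0]
opening: 1.001
gripper_force: 0.0
```

```bash
python3 - <<'E'
from h import *
s=snap('side','side3.png'); a=cv2.imread('pics/side3.png')[130:300,150:400]; cv2.imwrite('pics/side3c.png',cv2.resize(a,None,fx=3,fy=3))
st=robot.get_state(); print(st['wrist_force'],st['tool_pos'])
E
```

```text
[ 0.10648095  0.24670089 -0.23468909] [0.59684981 0.09152583 0.08187392]
```

View pics/side3c.png

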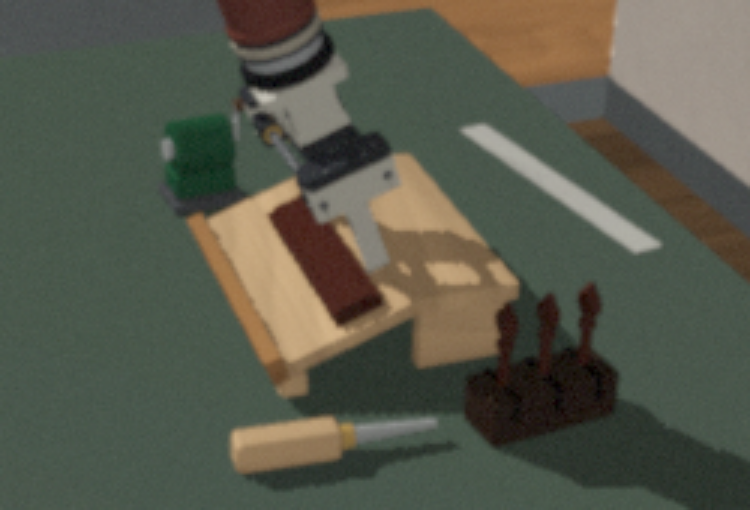

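Emit:
{"op": "servo_tool", "data": {"series": [{"fingers": 0,"tx": -0.29,"ty": 0.01,"tz": -0.1,"rx": 0,"ry": 0,"rz": 0},{"fingers": 0,"tx": -0.29,"ty": 0.01,"tz": -0.1,"rx": 0,"ry": 0,"rz": 0},{"fingers": 0,"tx": -0.29,"ty": 0.01,"tz": -0.1,"rx": 0,"ry": 0,"rz": 0},{"fingers": 0,"tx": -0.29,"ty": 0.01,"tz": -0.11,"rx": 0,"ry": 0,"rz": 0},{"fingers": 0,"tx": -0.29,"ty": 0.01,"tz": -0.11,"rx": 0,"ry": 0,"rz": 0},{"fingers": 0,"tx": -0.1,"ty": 0,"tz": -0.04,"rx": 0,"ry": 0,"rz": 0},{"fingers": 0,"tx": -0.05,"ty": 0,"tz": -0.02,"rx": 0,"ry": 0,"rz": 0},{"fingers": 0,"tx": -0.05,"ty": 0,"tz": -0.02,"rx": 0,"ry": 0,"rz": 0},{"fingers": 0,"tx": 0,"ty": 0,"tz": 0,"rx": 0,"ry": 0,"rz": 0},{"fingers": 0,"tx": 0,"ty": 0,"tz": 0,"rx": 0,"ry": 0,"rz": 0}]}}

```text
time: 5.65
tool_pos: [0.5484, 0.0929, 0.0644]
tool_rot: [0.034, 2.792, -0.009]
wrist_force: [0.7, -0.7, 0.2]
opening: 0.999
gripper_force: 0.0
```

Emit:
{"op": "servo_tool", "data": {"series": [{"fingers": 0,"tx": -0.04,"ty": 0,"tz": -0.015,"rx": 0,"ry": 0,"rz": 0},{"fingers": 0,"tx": 0,"ty": 0,"tz": 0,"rx": 0,"ry": 0,"rz": 0}]}}

```text
time: 5.85
tool_pos: [0.5474, 0.093, 0.0643]
tool_rot: [0.034, 2.793, -0.009]
wrist_force: [-0.0, -0.5, -0.5]
opening: 1.001
gripper_force: 0.0
```

No contact with the ledge yet, so I continue in small steps until the force shows it.

Emit:
{"op": "servo_tool", "data": {"series": [{"fingers": 0,"tx": -0.06,"ty": 0,"tz": -0.02,"rx": 0,"ry": 0,"rz": 0},{"fingers": 0,"tx": 0,"ty": 0,"tz": 0,"rx": 0,"ry": 0,"rz": 0}]}}

```text
time: 6.05
tool_pos: [0.546, 0.0931, 0.0644]
tool_rot: [0.034, 2.794, -0.01]
wrist_force: [-0.5, 0.3, 0.4]
opening: 0.998
gripper_force: 0.1
```

Emit:
{"op": "servo_tool", "data": {"series": [{"fingers": 0,"tx": -0.05,"ty": 0,"tz": -0.02,"rx": 0,"ry": 0,"rz": 0},{"fingers": 0,"tx": 0,"ty": 0,"tz": 0,"rx": 0,"ry": 0,"rz": 0}]}}

```text
time: 6.25
tool_pos: [0.5457, 0.0931, 0.0647]
tool_rot: [0.035, 2.794, -0.01]
wrist_force: [2.1, -0.3, -1.0]
opening: 1.0
gripper_force: 0.9
```

```bash
python3 - <<'E'
from h import *
s=snap('side','side4.png'); a=cv2.imread('pics/side4.png')[170:290,190:340]; cv2.imwrite('pics/side4c.png',cv2.resize(a,None,fx=5,fy=5))
st=robot.get_state(); print(st['wrist_force'],st['tool_pos'])
E
```

```text
[ 2.35776453 -0.99726394  0.65952066] [0.54572936 0.09306848 0.06469418]
```

View pics/side4c.png

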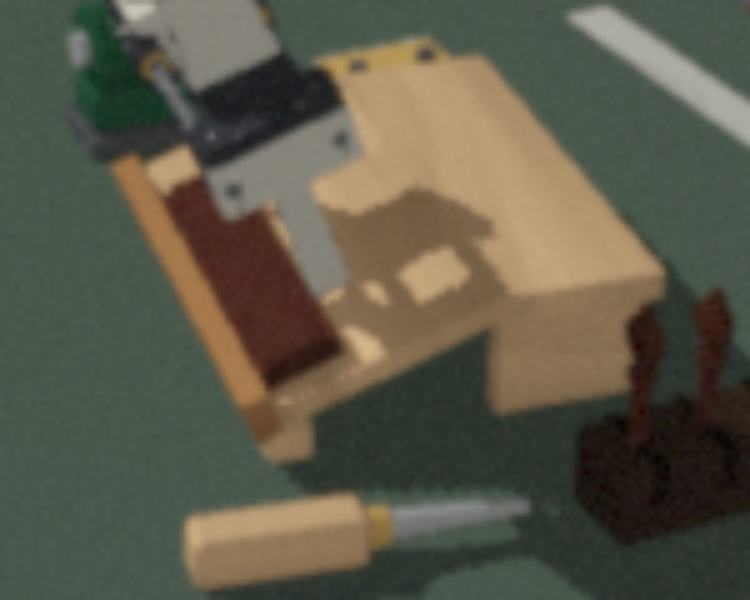

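The blank now lies against the ledge, crop (250,290), and the force has started to rise. I give it one firmer push, then retreat up the slope and look.

Emit:
{"op": "servo_tool", "data": {"series": [{"fingers": 0,"tx": -0.06,"ty": 0,"tz": -0.02,"rx": 0,"ry": 0,"rz": 0},{"fingers": 0,"tx": -0.06,"ty": 0,"tz": -0.02,"rx": 0,"ry": 0,"rz": 0},{"fingers": 0,"tx": 0,"ty": 0,"tz": 0,"rx": 0,"ry": 0,"rz": 0}]}}

```text
time: 6.6
tool_pos: [0.5451, 0.0931, 0.0659]
tool_rot: [0.038, 2.792, -0.01]
wrist_force: [5.6, -1.1, 1.5]
opening: 0.999
gripper_force: 2.7
```

Emit:
{"op": "servo_tool", "data": {"series": [{"fingers": 0,"tx": 0.2,"ty": 0,"tz": 0.07,"rx": 0,"ry": 0,"rz": 0},{"fingers": 0,"tx": 0.4,"ty": 0,"tz": 0.15,"rx": 0,"ry": 0,"rz": 0},{"fingers": 0,"tx": 0.5,"ty": 0,"tz": 0.5,"rx": 0,"ry": 0,"rz": 0},{"fingers": 0,"tx": 0.5,"ty": 0,"tz": 1,"rx": 0,"ry": 0,"rz": 0},{"fingers": 0,"tx": 0.5,"ty": 0,"tz": 1,"rx": 0,"ry": 0,"rz": 0},{"fingers": 0,"tx": 0.5,"ty": 0,"tz": 1,"rx": 0,"ry": 0,"rz": 0},{"fingers": 0,"tx": 0.5,"ty": 0,"tz": 1,"rx": 0,"ry": 0,"rz": 0},{"fingers": 0,"tx": 0.5,"ty": 0,"tz": 1,"rx": 0,"ry": 0,"rz": 0},{"fingers": 0,"tx": 0.5,"ty": 0,"tz": 1,"rx": 0,"ry": 0,"rz": 0},{"fingers": 0,"tx": 0,"ty": 0,"tz": 0,"rx": 0,"ry": 0,"rz": 0}]}}

```text
time: 7.6
tool_pos: [0.6682, 0.0942, 0.2707]
tool_rot: [0.034, 2.789, -0.008]
wrist_force: [0.1, 0.3, 0.0]
opening: 0.996
gripper_force: 0.0
```

```bash
python3 - <<'E'
from h import *
L=np.array([.505,.1075,.030]);yw=-np.radians(1.6);c,sn=np.cos(np.radians(20)),np.sin(np.radians(20))
bx=np.array([np.cos(yw),np.sin(yw),0]);by=np.array([-np.sin(yw),np.cos(yw),0]);z=np.array([0,0,1])
R=np.stack([c*bx+sn*z,by,c*z-sn*bx])
for n in('scene','side'):
    s=snap(n,n+'5.png'); P=(pts(s)-L)@R.T
    h=cv2.cvtColor(s['pixels'],cv2.COLOR_RGB2HSV)
    ok=(h[...,2]<110)&((h[...,0]<10)|(h[...,0]>165))&(P[...,2]>.007)&(P[...,2]<.022)&(P[...,0]>-.01)&(P[...,0]<.1)&(abs(P[...,1])<.13)
    m=comp(ok); p=P[m]; print(n,m.sum(),'zmed',np.nanmedian(p[:,2]).round(4),rect(p[:,:2]))
    cr=p[abs(p[:,0]-np.median(p[:,0]))<.012]; f=np.linalg.lstsq(np.c_[cr[:,:2],np.ones(len(cr))],cr[:,2],rcond=None)[0]; print('tilt',f)
a=cv2.imread('pics/scene5.png')[130:280,220:420]; cv2.imwrite('pics/scene5c.png',cv2.resize(a,None,fx=4,fy=4))
E
```

```text
scene 1026 zmed 0.0143 (array([ 24.6, -21.6]), array([179.3,  39.1]), 89.8, [[4.800000190734863, -111.19999694824219], [43.900001525878906, -111.30000305175781], [44.5, 68.0], [5.400000095367432, 68.0999984741211]])
tilt [-2.69861604e-01 -1.36484480e-04  2.17992366e-02]
side 651 zmed 0.0133 (array([ 21. , -22.6]), array([ 39.2, 182.8]), 0.1, [[1.2999999523162842, 68.80000305175781], [1.600000023841858, -114.0], [40.79999923706055, -113.9000015258789], [40.5, 68.80000305175781]])
tilt [-0.01371638  0.00313574  0.0141702 ]
```

View pics/scene5c.png

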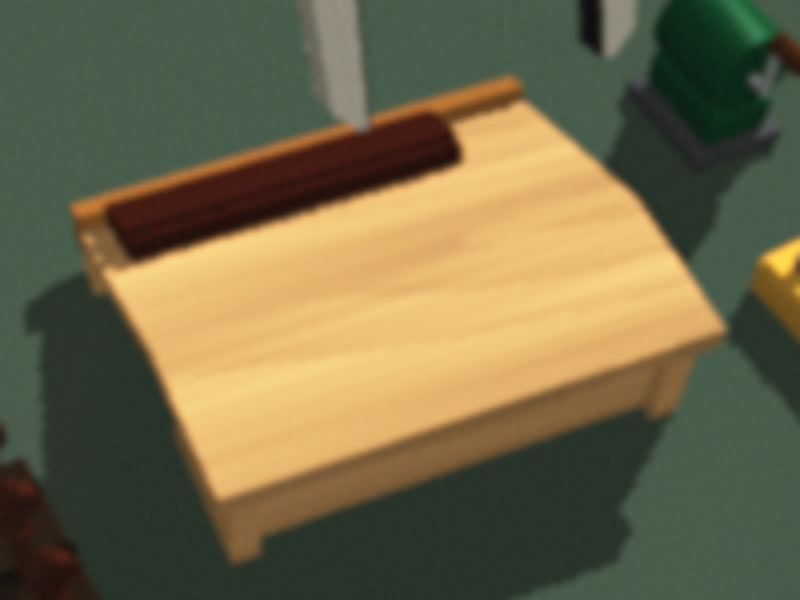

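The blank lies flat along the ledge, crop (285,185). Its position is y ≈ -22 mm, and it is parallel to the ledge within 0.2°. The push met the ledge with 5.6 N and the neighbours are in place, so I hand it in.

```bash
python3 -c "
from rig import robot
print(robot.sign_off())"
```

```text
the job is handed in; nothing more can be done
None
```

I slid the blank over the brow and down the slope; before hand-in the cameras showed it flat against the ledge along its whole length, about 22 mm off the board's middle (37 mm allowed), with the other things where they were.

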